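# Fit the handle and hold the sample chamber's swing cover open

## Task

The handle has come off the sample chamber's spring-shut swing cover: fit it fully down onto the cover's square shaft, then with the handle turn the cover open anticlockwise (seen from above) to 60 degrees, where the black line on the cover meets the black line on the chamber's top. Finish while still gripping the handle and holding the cover steady there, with the robot touching nothing of the chamber or cover itself; leave the other things on the bench where they are.

Things in the scene. Friction and masses are not known exactly. Their poses are not given: they have to be found in the camera images.
- handle: Loose dark grey plastic handle, 100 g, standing upright. Below, a square hub 36 x 36 x 30 mm with a square bore 17.4 mm wide, 26 mm deep, open downwards, parallel to the hub's sides; on it an upright grip blade 70 mm long (x axis), 14 mm thick (y), 30 to 66 mm above the origin. Origin: centre of the underside, z up. It fits the shaft in any quarter turn
- shaft_foot (a point): Foot of the cover's upright square steel shaft: centre of the flat round boss (48 mm across, 85 mm above the bench) on which the hub rests; fully fitted, the handle's origin is here. Shaft 16 x 16 mm, 24 mm tall, top 5 mm tapering to 10 mm; about 4 degrees of play in the bore. x and y axes parallel to the shaft's sides, turning with the cover, whose plate reaches along -y
- cover (a joint): Swing cover's angle about its upright pivot, rad: 0 shut, growing anticlockwise from above, stop at 1.75; 60 degrees = 1.047. A spring drives it shut: 0.05 N m when shut, 0.155 at 60 degrees. Flat steel plate 4 mm thick, 2 mm over the chamber's top, 36 mm wide, ending in a 60 mm disc 85 mm from the pivot, black line at its outer end; shaft and boss turn with it
- chamber: Fixed grey box with a white painted top, 160 mm (x) x 200 mm (y) x 75 mm tall; origin: centre of its underside. The cover's pivot is at x = -30, y = +50 mm; the 44 mm round port, hidden by the shut cover, at x = -30, y = -35 mm. A black line on the top, pointing at the pivot, marks the cover's 60 degree position
- tape: Bystander: loose green plastic ring (tape reel), 60 mm across, 19 mm tall; origin at the centre of its underside
- jar: Bystander: loose small lidded glass jar, 42 mm across, 52 mm tall; origin at the centre of its underside
- dish: Bystander: loose open glass dish, 90 mm across, 16 mm tall; origin at the centre of its underside
Mind the look-alikes: they are no part of the job. There is more than one size of the handle; the one meant has the size given above.

How it is judged:
By the outcome, as a careful person would: the job done as asked, in the order asked, and still so for the second after the job is handed in, while the arm keeps its last pose, push and grip.
It also fails if it takes over 42 s, if anything falls off the work surface, if the arm or the gripper's body presses on something with over 40 N, if the wrist force passes 120 N, or if a joint passes its speed limit or range.

## Robot

A 6-joint arm with a two-finger parallel gripper is mounted at the origin on the work surface. World frame = base frame: x ahead of the robot, y to its left, z up, the work surface at z = 0. Lengths are in mm, angles in rad, forces in N, time in s.
With the tool pointing down it reaches from about 275 to 1000 mm from the base axis. Payload 8.4 kg.
Tool frame: the origin (TCP) lies between the finger pads; the fingertips stand 17 mm ahead of it and the grasp point (between the pads) lies 2 mm behind it; z points along the fingers, y is the line along which they close (so a half turn about z gives the same grasp; the last joint's range is limited). The gripper opens to 85 mm and grips with 20 to 120 N. Pads are 22 mm wide; open, the fingers measure 114 mm over their backs; the gripper's body (76 mm by 85 mm) begins 54 mm behind the grasp point. The pads swing forward as they close: fully open they stand 13 mm farther back than shut.
Start: joints at [1.178, 0.353, 1.633, -0, 1.155, -0.002], TCP at [238.079, 577.881, 248.281] pointing down, gripper open.
Joint ranges: [-2.63, 2.63], [-0.92, 2.1], [0.06, 2.66], [-1.3, 4.44], [0, 2.69], [-3.02, 3.02]. Speed limits (rad/s): [2.22, 2.22, 2.79, 3.14, 3.14, 3.14].

## Interface

Orientations are given as [roll, pitch, yaw] about the fixed x, y, z axes, in that order (R = Rz(yaw) Ry(pitch) Rx(roll)).
In Python, from rig import sense, grab_frame, sign_off gives the robot as it stands. The module is installed in compiled form; this text tells all that it offers.
- The arm moves only by the tool send_rows, never from a script. Its argument "moves" is a list that holds one entry, the list of rows, each a list of 7 numbers: the shift along the world's x, y, z in m, then the turn, a rotation vector about the world's x, y, z in rad, then the opening, from -1 (shut) to 1 (fully open). In form: [[[dx, dy, dz, rx, ry, rz, jaw], ...]]. A call has 1 to 10 rows; each row shifts and turns the commanded pose from where the row before left it; what a row does not reach is not made up. A row lasts 1/10 s, in which the tool goes at most 50 mm and 8.59 degrees, less where a joint would pass 70% of its speed; a pose out of reach is approached as far as the arm can. A call with a gripper value outside its range is refused whole. The fingers move at their own pace and stop on an object; "grip_force" is the grip in N (left out, the last holds). Time passes only in rows, so rows that do not move let the fingers close. It gives the time, the measured TCP pose, the force, the opening and the grip force at its end, in the units of the state.
- sense(): the state, without advancing time (a new reading comes with each control period).
- grab_frame(name): name is "scene" or "top" or "wrist"; returns a dict with "img" (420x560x3 uint8, red, green, blue), "mtx" (3x3 intrinsics, pixels), "dist" ([k1, k2, p1, p2, k3] as OpenCV has them; the pictures are not rectified), "rvec" (rotation vector, rad) and "tvec" (3), from world to camera coordinates, as OpenCV has them; the wrist camera has in their place "T_tool_cam" (4x4, takes a point from camera to tool coordinates, whose origin is the TCP and whose axes are the flange's). Camera axes: x right, y down, z forward; pixel columns grow to the right and rows downward; lengths in mm; the calibration is good to about 2 mm. A picture is of the moment at which its call begins: read the wrist's pose just before it. There is no depth.
- sign_off(): hands the job in; it is judged then, once.
The state is a dict: "clock": time; "qpos": joint angles; "qvel": joint speeds; "joint_efforts": joint torques, N m; "eef_pos": TCP position; "tcp_rot": TCP orientation; "contact_force": force on the tool from outside, world axes, zero at the start; "wrist_torque": the same for the moment, N m; "opening": opening from 0.0 (shut) to 1.0 (fully open); "grasp_force": force on a finger pad.
Only numpy, scipy, OpenCV 4.12 (cv2) and the standard library are available. Lean on these libraries where they do the work, as an engineer would, in place of code of your own. Each camera call takes 0.05 s, during which the arm holds its last target. There are 200 camera calls.

## Working session

There is one attempt and no reset: what is moved stays moved. The work goes in short steps, Python scripts to look and compute and a tool call to move; the robot and the scene stay as the last step left them, time stands still between calls to the robot, and variables do not carry over. Pictures are saved under pics/ and viewed, at most 11 in all, crops included, and the job is handed in when it is done.

Besides the shell and the picture viewer there is one more tool, called after "Request:" as name([rows], argument=value, ...), one row to a line, values as JSON. send_rows: Moves the arm, as the interface text tells. Its arguments: {"type":"object","properties":{"moves":{"type":"array"},"grip_force":{"type":"number"}},"required":["moves"]}

```bash
mkdir -p pics
cat > h.py <<'E'
import numpy as np, cv2, sys
from rig import sense, grab_frame, sign_off
from scipy.spatial.transform import Rotation as Ro
def ext(f,s=None):
    if 'rvec' in f:
        R=cv2.Rodrigues(np.array(f['rvec'],float))[0]; return R,np.array(f['tvec'],float).ravel()
    T=np.array(f['T_tool_cam']); W=np.eye(4); W[:3,:3]=Ro.from_euler('xyz',s['tcp_rot']).as_matrix(); W[:3,3]=s['eef_pos']
    C=np.linalg.inv(W@T); return C[:3,:3],C[:3,3]
def cast(f,px,z,s=None):
    R,t=ext(f,s); p=np.array(px,float).reshape(-1,1,2)
    u=cv2.undistortPoints(p,np.array(f['mtx']),np.array(f['dist'])).reshape(-1,2)
    d=np.c_[u,np.ones(len(u))]@R; c=-R.T@t
    return c+d*((z-c[2])/d[:,2])[:,None]
def proj(f,P,s=None):
    R,t=ext(f,s); return cv2.projectPoints(np.array(P,float).reshape(-1,1,3),cv2.Rodrigues(R)[0],t,np.array(f['mtx']),np.array(f['dist']))[0].reshape(-1,2)
def save(n,img,): cv2.imwrite('pics/'+n+'.png',img[:,:,::-1])
E
python3 - <<'E'
from h import *
import pickle
s=sense();print(s)
F={}
for n in('scene','top','wrist'):
    F[n]=grab_frame(n)
pickle.dump((s,F),open('f0.pkl','wb'))
save('scene0',F['scene']['img']);save('top0',F['top']['img']);save('wrist0',F['wrist']['img'])
E
```

```text
{'clock': 0.0, 'qpos': array([ 1.17761619e+00,  3.53634750e-01,  1.63412097e+00, -1.72782709e-05,
        1.15521762e+00, -2.38081392e-03]), 'qvel': array([ 1.34053166e-03, -2.00170426e-07, -1.16392944e-03, -1.06710800e-03,
        2.21613512e-04, -7.80452860e-04]), 'joint_efforts': array([-3.48588183e-03, -6.05245399e+01, -3.42058825e+01, -4.24194559e-04,
        9.73952789e-03,  2.44919545e-05]), 'eef_pos': array([237.9009861 , 577.46492792, 247.57567433]), 'tcp_rot': array([-3.14021194e+00,  1.25107616e-05,  2.75080033e+00]), 'contact_force': array([-0.8506064 ,  1.12228681, -0.24916716]), 'wrist_torque': array([ 0.00210045, -0.00012729,  0.03549232]), 'grasp_force': 0.0, 'opening': 1.0034678198257998}
```

View pics/scene0.png

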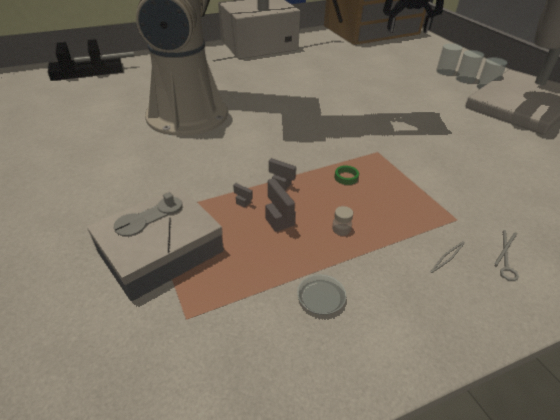

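View pics/top0.png

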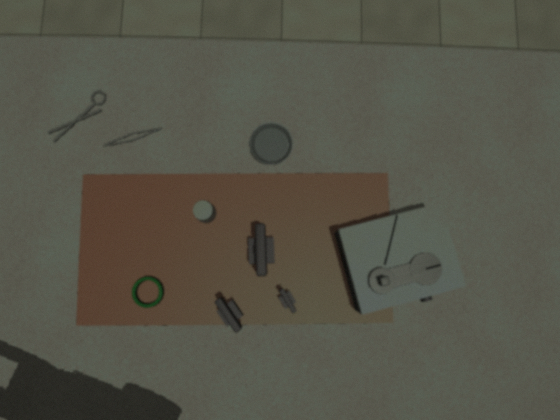

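The scene and top views show three dark handles: large at top (260,249) and scene (281,205); medium at top (229,312) and scene (282,173); small at top (287,299) and scene (243,194). The chamber is at top (400,260), with its cover shaft near top (382,281). I'll measure the handle lengths and check them in one crop.

Run:
```python
from h import *
import pickle
s,F=pickle.load(open('f0.pkl','rb'));f=F['top'];im=f['img']
c1=cv2.resize(im[210:345,195:310],None,fx=4,fy=4,interpolation=cv2.INTER_CUBIC)
c2=cv2.resize(im[200:325,320:475],None,fx=2.1,fy=4*540/500*0+2.1,interpolation=cv2.INTER_CUBIC)
g=np.zeros((560,800,3),np.uint8);g[:540,:460]=c1;g[:c2.shape[0],465:465+c2.shape[1]]=c2
w=cv2.resize(F['scene']['img'][140:240,220:310],None,fx=2.8,fy=2.8,interpolation=cv2.INTER_CUBIC);g[270:270+w.shape[0],465:465+w.shape[1]]=w
g=np.clip(g.astype(float)*1.7,0,255).astype(np.uint8)
save('crop1',g)
for z in (20,40,66): 
  print(z,cast(f,[(260,223),(260,276),(217,293),(239,331),(279,286),(294,311),(382,281),(427,267)],z).round(0).tolist())
```

```text
20 [[609.0, 71.0, 20.0], [507.0, 69.0, 20.0], [472.0, 150.0, 20.0], [402.0, 106.0, 20.0], [488.0, 31.0, 20.0], [442.0, 2.0, 20.0], [502.0, -168.0, 20.0], [531.0, -257.0, 20.0]]
40 [[607.0, 71.0, 40.0], [507.0, 68.0, 40.0], [473.0, 148.0, 40.0], [405.0, 104.0, 40.0], [489.0, 32.0, 40.0], [443.0, 3.0, 40.0], [502.0, -163.0, 40.0], [530.0, -250.0, 40.0]]
66 [[605.0, 70.0, 66.0], [507.0, 67.0, 66.0], [475.0, 145.0, 66.0], [408.0, 103.0, 66.0], [490.0, 32.0, 66.0], [445.0, 4.0, 66.0], [503.0, -157.0, 66.0], [530.0, -242.0, 66.0]]
```

View pics/crop1.png

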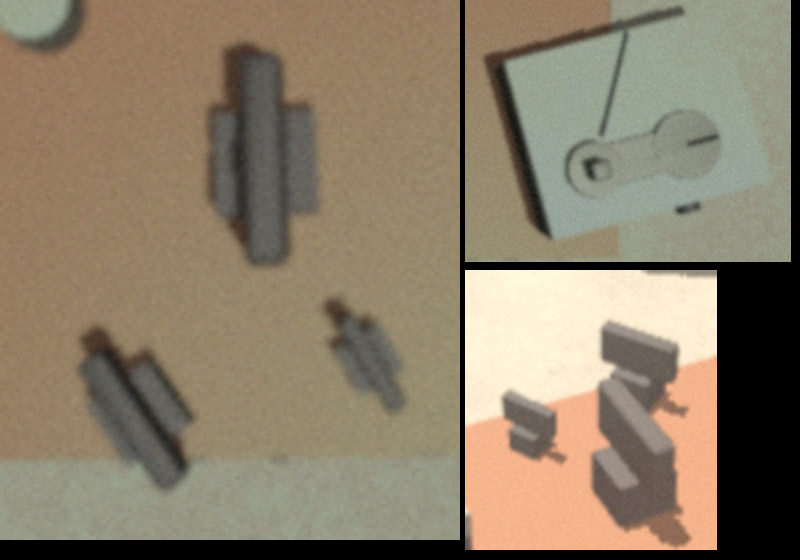

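View pics/wrist0.png

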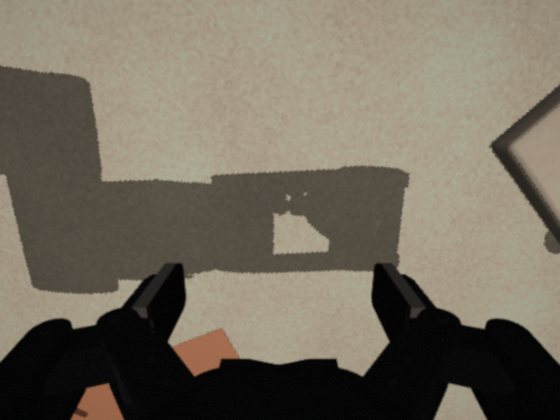

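The medium handle, top (229,312), measures about 70 mm; the large one is about 99 and the small one about 50. So the medium handle is the one meant. Next I refine its direction and get the camera geometry.

Run:
```python
from h import *
import pickle
s,F=pickle.load(open('f0.pkl','rb'));f=F['top']
print(np.round(F['wrist']['T_tool_cam'],2).tolist(),np.round(F['wrist']['mtx'],0).tolist())
# blade ends midpoints
c=lambda x,y:(195+x/4-.4,210+y/4-.4)
P=cast(f,[c(95,360),c(172,480)],66);print(P.round(1),np.degrees(np.arctan2(*(P[0]-P[1])[1::-1])),np.linalg.norm(P[0]-P[1]),P.mean(0))
k=lambda x,y:(320+(x-465)/2.1-.3,200+y/2.1-.3)
Q=cast(f,[k(590,169),k(687,145),k(718,137),k(601,134),k(626,34)],83);print(Q.round(1))
```

```text
[[0.0, -0.96, -0.28, 72.23], [1.0, 0.0, -0.0, 0.2], [0.0, -0.28, 0.96, -125.31], [0.0, 0.0, 0.0, 1.0]] [[320.0, 0.0, 278.0], [0.0, 320.0, 209.0], [0.0, 0.0, 1.0]]
[[462.9 141.9  66. ]
 [410.3 105.2  66. ]] 34.88625269893289 64.18573097309866 [436.58867334 123.56251877  66.        ]
[[ 504.4 -148.2   83. ]
 [ 526.6 -233.    83. ]
 [ 534.  -260.4   83. ]
 [ 534.6 -157.9   83. ]
 [ 622.1 -180.5   83. ]]
```

Request:
send_rows([
  [[0.0133,-0.0302,0,0,0,-0.143,1],[0.0133,-0.0302,0,0,0,-0.143,1],[0.0133,-0.0302,0,0,0,-0.143,1],[0.0133,-0.0302,0,0,0,-0.143,1],[0.0133,-0.0302,0,0,0,-0.143,1],[0.0133,-0.0302,0,0,0,-0.143,1],[0.0133,-0.0302,0,0,0,-0.143,1],[0.0133,-0.0302,0,0,0,-0.143,1],[0.0133,-0.0302,0,0,0,-0.143,1],[0.0133,-0.0302,0,0,0,-0.143,1]],
])

```text
clock: 1.15
eef_pos: [371.3, 274.6, 248.2]
tcp_rot: [-3.142, 0.0, 1.315]
contact_force: [0.1, -0.3, -0.6]
opening: 1.001
grasp_force: 0.0
```

Request:
send_rows([
  [[0.0133,-0.0302,0,0,0,-0.143,0.3],[0.0133,-0.0302,0,0,0,-0.143,0.3],[0.0133,-0.0302,0,0,0,-0.143,0.3],[0.0133,-0.0302,0,0,0,-0.143,0.3],[0.0133,-0.0302,0,0,0,-0.14,0.3],[0,0,0,0,0,0,0.3],[0,0,0,0,0,0,0.3],[0,0,0,0,0,0,0.3]],
])

```text
clock: 1.95
eef_pos: [437.2, 125.4, 248.2]
tcp_rot: [-3.141, 0.0, 0.61]
contact_force: [-0.5, 0.1, -0.1]
opening: 0.649
grasp_force: 0.0
```

Run:
```python
from h import *
import pickle
s=sense();f=grab_frame('wrist');print(s['eef_pos'],np.degrees(s['tcp_rot']),s['qpos'],s['opening'],s['contact_force'],s['clock'])
pickle.dump((s,f),open('f1.pkl','wb'))
save('wrist1',f['img'])
```

```text
[437.21608525 125.3936556  248.15263946] [-1.79975200e+02  1.35385853e-02  3.49753854e+01] [2.75768285e-01 8.41424245e-02 1.98153409e+00 3.76303675e-04
 1.07628152e+00 1.23595037e+00] 0.649097375259005 [-0.46624644  0.1276046  -0.13899941] 1.95
```

View pics/wrist1.png

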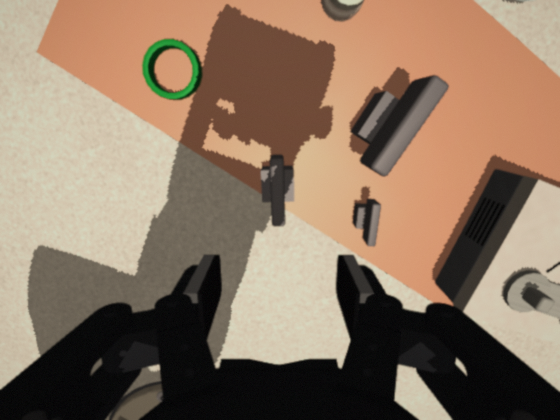

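The wrist view shows the intended handle at (278,190), its blade nearly vertical in the image from row 155 to 225, and the shaft top near (537,297).

Run:
```python
from h import *
import pickle
s,f=pickle.load(open('f1.pkl','rb'))
im=f['img'];g=im.max(2)[145:235,255:300]
for th in(40,50,60):
  n,l,st,_=cv2.connectedComponentsWithStats((g<th).astype(np.uint8));i=1+st[1:,4].argmax()
  y,x=np.where(l==i);r=cv2.minAreaRect(np.c_[x+255,y+145].astype(np.float32));print(th,st[i],r)
  b=cv2.boxPoints(r);P=cast(f,b,66,s);e=P[1]-P[0],P[2]-P[1];L=max(e,key=np.linalg.norm);print(P.mean(0).round(1),[np.linalg.norm(v).round(1) for v in e],np.degrees(np.arctan2(L[1],L[0])))
c1=cv2.resize(im[140:240,245:310],None,fx=6,fy=6,interpolation=cv2.INTER_CUBIC);c2=cv2.resize(im[245:345,490:560],None,fx=5.8,fy=5.8,interpolation=cv2.INTER_CUBIC)
G=np.zeros((600,800,3),np.uint8);G[:,:390]=c1;G[:580,394:800]=c2;save('crop2',np.clip(G*1.6,0,255).astype(np.uint8))
```

```text
40 [17 11 10  3 20] ((276.4512023925781, 156.56097412109375), (1.877336025238037, 9.165818214416504), 83.6598129272461)
[463.5 145.9  66. ] [np.float64(8.8), np.float64(1.8)] -48.69345676276471
50 [28 21  9 28 79] ((287.0, 179.5), (27.0, 8.0), 90.0)
[451.  124.6  66. ] [np.float64(7.7), np.float64(26.8)] -144.37698819226605
60 [   8   10   29   70 1087] ((277.0, 189.5), (69.0, 28.0), 90.0)
[436.4 126.4  66. ] [np.float64(26.7), np.float64(69.8)] -144.37025341400525
```

View pics/crop2.png

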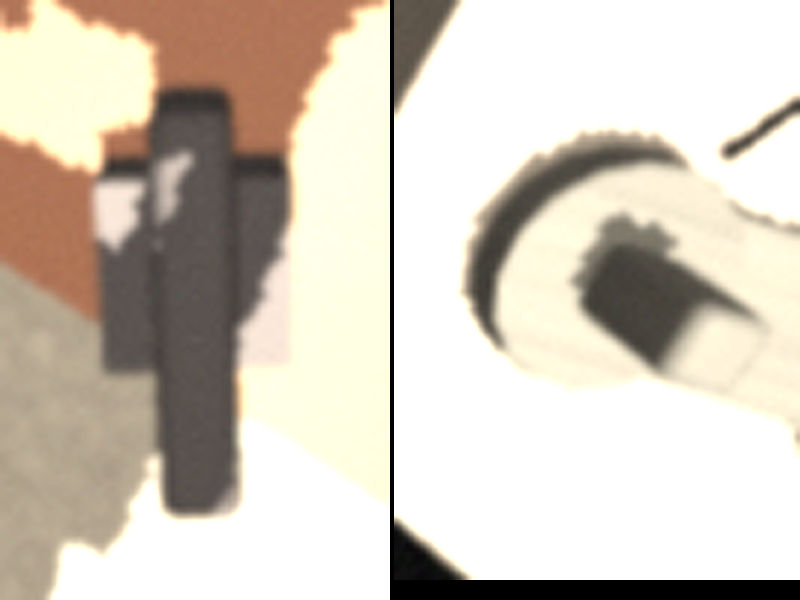

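The crop shows the blade's top face with corners near (155,105), (228,105), (238,512) and (165,514), plus the shaft with its shadow. Next I cast the corners into the world.

Run:
```python
from h import *
import pickle
s,f=pickle.load(open('f1.pkl','rb'))
k=lambda x,y:(245+x/6-.4,140+y/6-.4)
P=cast(f,[k(155,105),k(229,105),k(238,513),k(165,514)],66,s)
d=(P[0]+P[1]-P[2]-P[3])/2;print(P.mean(0).round(1),np.linalg.norm(d),np.linalg.norm(P[0]-P[1]),np.degrees(np.arctan2(d[1],d[0])))
H=cast(f,[k(98,178),k(290,178),k(290,365),k(102,372)],30,s);print(H.mean(0).round(1),np.linalg.norm(H[0]-H[1]),np.linalg.norm(H[0]-H[3]))
m=lambda x,y:(490+(x-394)/5.8-.4,245+y/5.8-.4)
# shaft tapered top face centre at z=109
print(cast(f,[m(716,345)],109,s), cast(f,[m(590,272)],85,s))
```

```text
[435.3 125.1  66. ] 69.03873197567361 11.800464129207985 36.24064250413316
[434.2 124.9  30. ] 34.56471239250746 36.212470381829675
[[ 503.02881446 -150.28078952  109.        ]] [[ 500.15277838 -146.13651528   85.        ]]
```

Request:
send_rows([
  [[-0.002,0,-0.04,0,0,0.018,0.3],[0,0,-0.04,0,0,0,0.3],[0,0,-0.04,0,0,0,0.3],[0,0,-0.04,0,0,0,0.3],[0,0,-0.02,0,0,0,0.3],[0,0,-0.01,0,0,0,0.3],[0,0,-0.006,0,0,0,0.3],[0,0,0,0,0,0,0.3],[0,0,0,0,0,0,0.3]],
], grip_force=60)

```text
clock: 2.9
eef_pos: [436.2, 125.3, 53.2]
tcp_rot: [3.141, -0.001, 0.627]
contact_force: [1.1, -0.5, -0.4]
opening: 0.647
grasp_force: 0.0
```

Request:
send_rows([
  [[0,0,0,0,0,0,-1],[0,0,0,0,0,0,-1],[0,0,0,0,0,0,-1],[0,0,0,0,0,0,-1],[0,0,0,0,0,0,-1],[0,0,0,0,0,0,-1],[0,0,0,0,0,0,-1],[0,0,0,0,0,0,-1],[0,0,0,0,0,0,-1],[0,0,0,0,0,0,-1]],
])

```text
clock: 3.9
eef_pos: [435.9, 125.0, 52.8]
tcp_rot: [3.141, -0.001, 0.627]
contact_force: [-1.1, -0.4, 7.1]
opening: 0.151
grasp_force: 59.4
```

Request:
send_rows([
  [[0,0,0.02,0,0,0,-1],[0,0,0.04,0,0,0,-1],[0,0,0.04,0,0,0,-1],[0,0,0.037,0,0,0,-1],[0.001,-0.03,0,0,0,-0.046,-1],[0.001,-0.04,0,0,0,-0.046,-1],[0.001,-0.04,0,0,0,-0.046,-1],[0.001,-0.04,0,0,0,-0.046,-1],[0.001,-0.04,0,0,0,-0.046,-1],[0.001,-0.04,0,0,0,-0.046,-1]],
])

```text
clock: 4.9
eef_pos: [441.1, -106.7, 189.3]
tcp_rot: [-3.142, -0.0, 0.349]
contact_force: [0.1, -0.4, -1.6]
opening: 0.154
grasp_force: 58.8
```

Request:
send_rows([
  [[0.002,-0.036,0,0,0,-0.046,-1],[0.002,-0.025,0,0,0,-0.045,-1],[0,0,0,0,0,0,-1],[0,0,0,0,0,0,-1],[0,0,0,0,0,0,-1]],
])

```text
clock: 5.4
eef_pos: [445.2, -165.3, 189.1]
tcp_rot: [-3.141, 0.001, 0.261]
contact_force: [-0.7, 0.4, -0.4]
opening: 0.155
grasp_force: 58.9
```

Run:
```python
from h import *
import pickle
s=sense();f=grab_frame('wrist');print(s['eef_pos'],np.degrees(s['tcp_rot']),s['qpos'],s['opening'],s['contact_force'],s['grasp_force'])
pickle.dump((s,f),open('f2.pkl','wb'))
print(proj(f,[503,-150,109],s),proj(f,[503,-150,85],s))
save('wrist2',cv2.resize(f['img'],None,fx=1.42,fy=1.42,interpolation=cv2.INTER_CUBIC))
```

```text
[ 445.18186545 -165.32300511  189.08674203] [-1.79961617e+02  2.94007604e-02  1.49338909e+01] [-3.58904498e-01  1.92475347e-01  2.00377866e+00  3.05030178e-04
  9.46145428e-01  9.51067948e-01] 0.15452569901599486 [-0.744922    0.35721392 -0.36832757] 58.94689321517944
[[278.3560755  135.23025316]] [[278.36112164 132.98479206]]
```

View pics/wrist2.png

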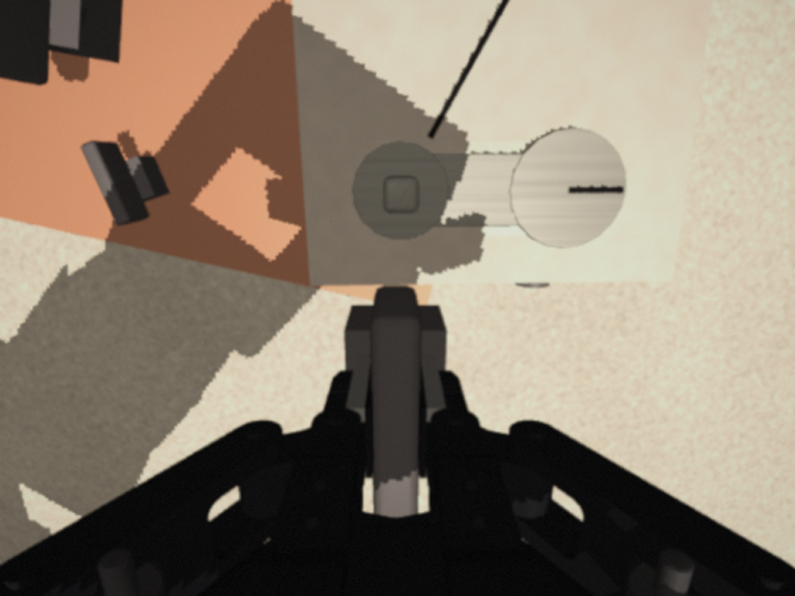

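The shaft's square top is at (401,194) and the boss centre at (401,190) in the 1.42x picture. Both are square with the image, as is the cover's line at (569–622,189). The held hub spans columns 346–445.

Run:
```python
from h import *
import pickle
s,f=pickle.load(open('f2.pkl','rb'))
k=1.42;z0=s['eef_pos'][2]-52.8
c=lambda *p:cast(f,[((x+.5)/k-.5,(y+.5)/k-.5) for x,y in p[0]],p[1],s)
S=c([(385,178),(418,178),(418,212),(385,212)],105);print('shaft',S.mean(0))
print('top',c([(401.5,194.5)],109),'boss',c([(401,190)],85))
L=c([(401,190),(570,189.5),(622,189.5)],83);print(L,[np.degrees(np.arctan2(*(L[i]-L[0])[1::-1]))+90 for i in(1,2)])
B=c([(431,135),(505,2)],75);d=B[1]-B[0];print(B,'line',np.degrees(np.arctan2(d[1],d[0])))
Rt=Ro.from_euler('z',s['tcp_rot'][2])
rel=lambda P:Rt.inv().apply(P-s['eef_pos'])
print('blade top end',rel(c([(375,318),(417,318)],z0+66)))
print('blade bottom end',rel(c([(376,288),(415,288)],z0+30)))
print('hub top',rel(c([(346,330),(445,330)],z0+30)),'hub bot',rel(c([(350,307),(441,307)],z0)))
```

```text
shaft [ 502.20579296 -153.02623468  105.        ]
top [[ 502.73876384 -152.82914181  109.        ]] boss [[ 503.2579705  -152.74625114   85.        ]]
[[ 503.14902905 -152.79961633   83.        ]
 [ 525.55288782 -234.35122296   83.        ]
 [ 532.64921442 -259.92223736   83.        ]] [np.float64(15.361336215564336), np.float64(15.396867749529761)]
[[ 532.59992595 -160.44603764   75.        ]
 [ 599.26204987 -177.45932577   75.        ]] line -14.317209868349728
blade top end [[33.70579026  5.22682846 13.2       ]
 [33.7097226  -5.73234261 13.2       ]]
blade bottom end [[ 31.81542394   6.47035568 -22.8       ]
 [ 31.81982714  -6.70906663 -22.8       ]]
hub top [[ 16.65654092  17.09019067 -22.8       ]
 [ 16.66948387 -17.33709927 -22.8       ]] hub bot [[ 15.35073026  18.6107556  -52.8       ]
 [ 15.36394499 -18.85266855 -52.8       ]]
```

Request:
send_rows([
  [[0.015,0.003,0,0,0,0.007,-1],[0.025,0.005,0,0,0,0,-1],[0.0193,0.0049,0,0,0,0,-1],[0,0,-0.01,0,0,0,-1],[0,0,-0.01,0,0,0,-1],[0,0,0,0,0,0,-1],[0,0,0,0,0,0,-1]],
])

```text
clock: 6.15
eef_pos: [503.9, -153.0, 168.7]
tcp_rot: [-3.141, 0.002, 0.267]
contact_force: [-0.4, 0.2, -1.0]
opening: 0.151
grasp_force: 58.9
```

Run:
```python
from h import *
import pickle
s=sense();print(s['eef_pos'],np.degrees(s['tcp_rot']),s['contact_force'],s['wrist_torque'])
fs=grab_frame('scene');ft=grab_frame('top');f=grab_frame('wrist')
pickle.dump((s,fs,ft,f),open('f3.pkl','wb'))
p=proj(fs,[503,-153,110])[0].astype(int);x0,y0=max(p[0]-50,0),p[1]-50
G=np.zeros((500,800,3),np.uint8);G[:500,:500]=cv2.resize(fs['img'][y0:y0+100,x0:x0+100],(500,500),interpolation=cv2.INTER_CUBIC)
G[:225,500:800]=cv2.resize(f['img'],(300,225));save('fit1',G);print(x0,y0)
```

```text
[ 503.89712742 -153.02008651  168.68378868] [-1.79949890e+02  8.74965218e-02  1.52894164e+01] [-0.40198597  0.23861496 -1.03321812] [-0.0155981  -0.03359858  0.0492985 ]
116 143
```

View pics/fit1.png

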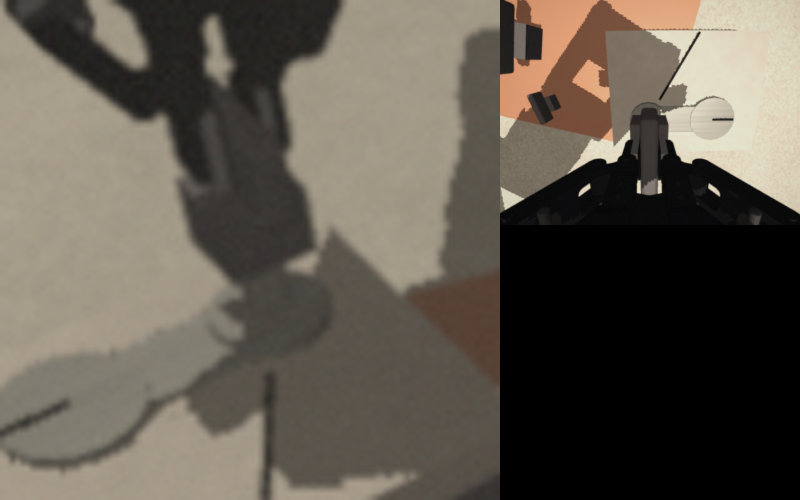

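The hub is hanging over the shaft above the boss at about (270,290) in the crop. I'll lower it gently.

Request:
send_rows([
  [[0.0005,0.0005,-0.003,0,0,0,-1],[0,0,-0.003,0,0,0,-1],[0,0,-0.003,0,0,0,-1],[0,0,-0.003,0,0,0,-1],[0,0,0,0,0,0,-1]],
])

```text
clock: 6.8
eef_pos: [505.0, -152.7, 156.7]
tcp_rot: [-3.141, 0.001, 0.267]
contact_force: [0.6, 0.2, -0.9]
opening: 0.153
grasp_force: 59.0
```

```bash
python3 -c "
from h import *
s=sense();print(s['eef_pos'],np.degrees(s['tcp_rot']),s['contact_force'],s['wrist_torque'])"
```

```text
[ 504.96491855 -152.65893952  156.7285991 ] [-1.79972332e+02  5.37226969e-02  1.52872658e+01] [ 0.57162069  0.23605034 -0.87771127] [ 0.00838291  0.01949048 -0.01430118]
```

No contact force yet, with the hub bottom at about z=104. I'll carry on down.

Request:
send_rows([
  [[0,0,-0.003,0,0,0,-1],[0,0,-0.003,0,0,0,-1],[0,0,-0.003,0,0,0,-1],[0,0,0,0,0,0,-1]],
])

```text
clock: 7.2
eef_pos: [504.9, -152.6, 147.7]
tcp_rot: [-3.141, 0.001, 0.267]
contact_force: [-2.0, -1.0, -2.2]
opening: 0.154
grasp_force: 58.9
```

Request:
send_rows([
  [[0,0,-0.003,0,0,0,-1],[0,0,-0.003,0,0,0,-1],[0,0,-0.002,0,0,0,-1],[0,0,0,0,0,0,-1]],
])

```text
clock: 7.6
eef_pos: [504.9, -152.7, 139.8]
tcp_rot: [-3.141, 0.001, 0.267]
contact_force: [-4.4, -1.1, -3.3]
opening: 0.151
grasp_force: 58.7
```

Request:
send_rows([
  [[0,0,-0.001,0,0,0,-1],[0,0,-0.001,0,0,0,-1],[0,0,0,0,0,0,-1]],
])

```text
clock: 7.9
eef_pos: [505.0, -152.7, 138.1]
tcp_rot: [-3.141, 0.001, 0.267]
contact_force: [-5.0, -0.3, -0.6]
opening: 0.153
grasp_force: 59.2
```

Request:
send_rows([
  [[-0.0008,0,-0.001,0,0,0,-1],[0,0,-0.001,0,0,0,-1],[0,0,0,0,0,0,-1]],
])

```text
clock: 8.2
eef_pos: [505.0, -152.7, 137.8]
tcp_rot: [3.141, -0.001, 0.267]
contact_force: [-8.9, 1.5, 17.0]
opening: 0.15
grasp_force: 61.7
```

It is seated: the TCP is at 137.8 mm, which is the nominal height, and it pushes back with 17 N. I'll ease the press slightly and turn the cover.

Request:
send_rows([
  [[-0.0003,0.0001,0.0006,0,0,0.05,-1],[0,0.0001,0,0,0,0.1,-1],[-0.0001,0.0001,0,0,0,0.1,-1],[-0.0001,0.0002,0,0,0,0.1,-1],[-0.0001,0.0002,0,0,0,0.1,-1],[0,0,0,0,0,0,-1]],
])

```text
clock: 8.8
eef_pos: [504.7, -151.7, 137.8]
tcp_rot: [3.141, -0.002, 0.72]
contact_force: [-4.1, 3.0, 9.5]
opening: 0.152
grasp_force: 60.4
```

```bash
python3 -c "
from h import *
s=sense();print(s['eef_pos'],np.degrees(s['tcp_rot']),s['contact_force'],s['wrist_torque'],s['qpos'])"
```

```text
[ 504.67947712 -151.67693961  137.83873594] [ 1.79956795e+02 -9.12032957e-02  4.12363123e+01] [-4.07532499  3.01480698  9.49303085] [ 0.56705528  0.94546289 -0.11505014] [-2.95389508e-01  3.39654021e-01  1.93977902e+00  1.25874247e-03
  8.60679665e-01  5.54878102e-01]
```

Request:
send_rows([
  [[-0.0003,0,0,0,0,0.1,-1],[-0.0003,0.0001,0,0,0,0.1,-1],[-0.0003,0,0,0,0,0.1,-1],[-0.0003,0,0,0,0,0.1,-1],[-0.0002,0,0,0,0,0.1,-1],[-0.0002,0,0,0,0,0.1,-1],[0,0,0,0,0,0.03,-1],[0,0,0,0,0,0,-1],[0,0,0,0,0,0,-1]],
])

```text
clock: 9.7
eef_pos: [503.0, -151.2, 137.8]
tcp_rot: [3.14, -0.002, 1.346]
contact_force: [-4.0, 6.3, 10.7]
opening: 0.154
grasp_force: 60.5
```

Run:
```python
from h import *
import pickle
s=sense();print(s['eef_pos'],np.degrees(s['tcp_rot']),s['contact_force'],s['wrist_torque'],s['opening'])
fs=grab_frame('scene');ft=grab_frame('top');f=grab_frame('wrist')
pickle.dump((s,fs,ft,f),open('f4.pkl','wb'))
G=np.zeros((600,800,3),np.uint8)
G[:,:]=0
G[:330,:440]=cv2.resize(f['img'],(440,330),interpolation=cv2.INTER_AREA)
G[:300,445:800]=cv2.resize(ft['img'][190:310,325:467],(355,300),interpolation=cv2.INTER_CUBIC)
G[335:600,:440]=cv2.resize(fs['img'][175:281,75:251],(440,265),interpolation=cv2.INTER_CUBIC)
save('turn1',G)
```

```text
[ 503.02599755 -151.15355687  137.79590604] [ 1.79932939e+02 -8.86730210e-02  7.71180363e+01] [-3.9814499   6.29507241 10.73915425] [ 0.98971055  0.92284547 -0.21608176] 0.15366796120413914
```

View pics/turn1.png

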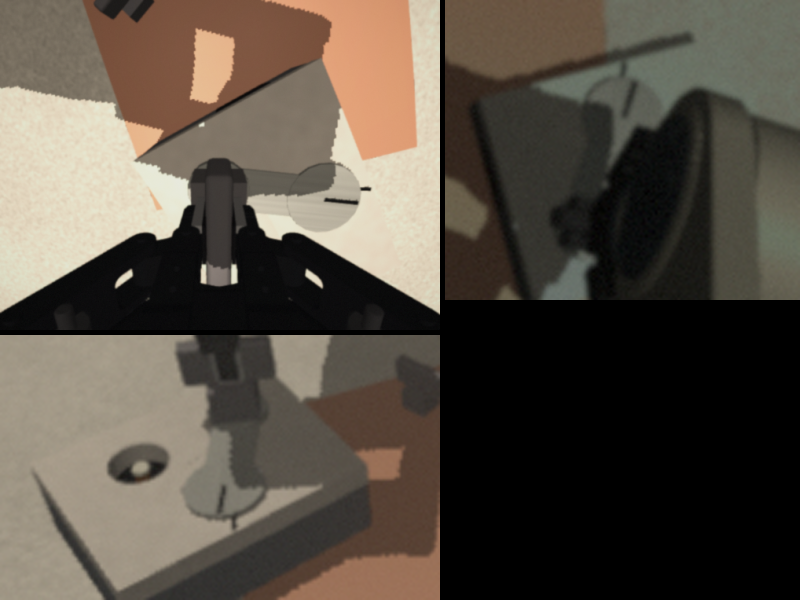

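The cover is open but lags the handle by a few degrees. In the wrist pane its line runs (325,200)–(357,203), and the chamber's line shows at (362–371,188).

```bash
cat > meas.py <<'E'
from h import *
def dark(f,s,roi,z,name):
    x0,x1,y0,y1=roi;g=f['img'].max(2)
    r=g[y0:y1,x0:x1];m=(r<60).astype(np.uint8);n,l,st,ce=cv2.connectedComponentsWithStats(m)
    for i in range(1,n):
        if st[i,4]<15: continue
        y,x=np.where(l==i);p=np.c_[x+x0,y+y0].astype(np.float32)
        v=cv2.fitLine(p,cv2.DIST_L2,0,.01,.01).ravel();t=(p-v[2:])@v[:2]
        e=[v[2:]+v[:2]*t.min(),v[2:]+v[:2]*t.max()]
        P=cast(f,np.array(e),z,s);d=P[1]-P[0];b=P.mean(0)-[502.9,-152.8,0]
        print(name,st[i],P.round(1)[:,:2].tolist(),'dir',np.degrees(np.arctan2(d[1],d[0])).round(2),'bearing',np.degrees(np.arctan2(b[1],b[0])).round(2))
E
python3 - <<'E'
from meas import *
import pickle
s,fs,ft,f=pickle.load(open('f4.pkl','rb'))
k=560/440
dark(f,s,(int(318*k),int(362*k),int(192*k),int(212*k)),83,'cover')
dark(f,s,(int(358*k),int(376*k),int(182*k),int(195*k)),75,'mark')
E
```

```text
cover [  9   9  42   7 141] [[582.3, -179.3], [607.5, -188.0]] dir -19.09 bearing -18.54
mark [ 5  8 11  3 31] [[615.9, -181.0], [622.4, -182.8]] dir -15.32 bearing -14.04
```

Request:
send_rows([
  [[0,0,0,0,0,0.04,-1],[0,0,0,0,0,0.033,-1],[0,0,0,0,0,0,-1],[0,0,0,0,0,0,-1],[0,0,0,0,0,0,-1]],
])

```text
clock: 10.35
eef_pos: [502.9, -151.1, 137.8]
tcp_rot: [3.141, -0.001, 1.419]
contact_force: [-6.5, 5.9, 10.1]
opening: 0.152
grasp_force: 60.6
```

Run:
```python
from meas import *
import pickle
s=sense();print(s['eef_pos'],np.degrees(s['tcp_rot']),s['contact_force'],s['wrist_torque'],s['opening'])
f=grab_frame('wrist');fs=grab_frame('scene');ft=grab_frame('top')
pickle.dump((s,fs,ft,f),open('f5.pkl','wb'))
dark(f,s,(395,485,225,285),83,'cover/mark')
dark(f,s,(440,495,200,260),75,'mark75')
G=np.zeros((600,800,3),np.uint8)
G[:360,:400]=cv2.resize(f['img'][170:290,385:518],(400,360),interpolation=cv2.INTER_CUBIC)
G[:300,405:]=cv2.resize(ft['img'][190:280,345:463],(395,300),interpolation=cv2.INTER_CUBIC)
G[305:,405:]=cv2.resize(fs['img'][195:265,115:208],(395,295),interpolation=cv2.INTER_CUBIC)
save('turn2',np.clip(G*1.3,0,255).astype(np.uint8))
```

```text
[ 502.92276188 -151.14775948  137.80394254] [ 1.79939262e+02 -8.43406617e-02  8.12974727e+01] [-6.47016035  5.93354772 10.0984634 ] [ 0.99448896  0.93022656 -0.09406648] 0.15205345026334086
cover/mark [ 19  27  41   8 131] [[584.5, -173.6], [609.7, -180.4]] dir -15.1 bearing -14.42
cover/mark [65 27  8  3 21] [[613.4, -177.3], [617.9, -178.6]] dir -15.95 bearing -12.57
mark75 [20 52  8  3 21] [[617.8, -181.6], [622.5, -183.0]] dir -15.95 bearing -14.12
mark75 [ 0 55 15  5 49] [[604.5, -182.3], [614.0, -184.9]] dir -15.41 bearing -16.15
```

View pics/turn2.png

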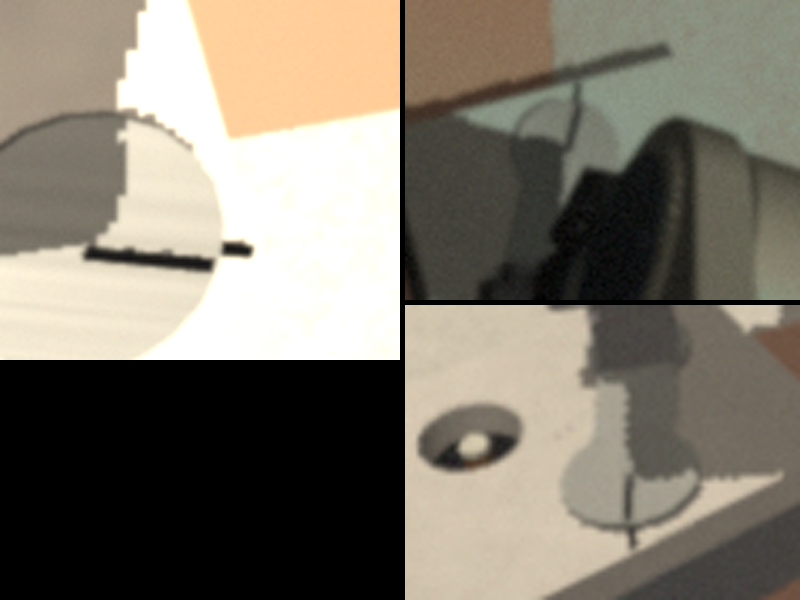

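The cover line now bears -14.4° and the chamber mark -14.1°; shut plus 60° comes to -14.6°. Next I'll check that it holds steady and that the handle is still fully down.

Request:
send_rows([
  [[0,0,0,0,0,0,-1],[0,0,0,0,0,0,-1],[0,0,0,0,0,0,-1],[0,0,0,0,0,0,-1],[0,0,0,0,0,0,-1],[0,0,0,0,0,0,-1],[0,0,0,0,0,0,-1],[0,0,0,0,0,0,-1]],
])

```text
clock: 11.3
eef_pos: [502.9, -151.1, 137.8]
tcp_rot: [3.141, -0.001, 1.419]
contact_force: [-5.6, 5.2, 10.9]
opening: 0.151
grasp_force: 60.6
```

Run:
```python
from meas import *
s=sense();print(s['eef_pos'],np.degrees(s['tcp_rot']),s['contact_force'],s['wrist_torque'],s['opening'])
f=grab_frame('wrist');dark(f,s,(395,485,225,285),83,'cover')
dark(f,s,(440,495,200,260),75,'mark75')
fs=grab_frame('scene')
G=cv2.resize(fs['img'][165:265,120:253],(798,600),interpolation=cv2.INTER_CUBIC);save('fin',np.clip(G*1.6,0,255).astype(np.uint8))
```

```text
[ 502.87401799 -151.14093769  137.77963035] [ 1.79944839e+02 -8.46585105e-02  8.12984068e+01] [-5.59442444  5.21372969 10.87565669] [ 1.02734926  0.97226741 -0.11226034] 0.15137146355977274
cover [ 19  27  41   8 132] [[584.4, -173.6], [609.7, -180.4]] dir -15.17 bearing -14.41
cover [65 27  8  3 21] [[613.3, -177.3], [617.9, -178.6]] dir -15.94 bearing -12.56
mark75 [20 52  8  3 21] [[617.7, -181.6], [622.5, -183.0]] dir -15.94 bearing -14.12
mark75 [ 0 55 15  5 50] [[604.5, -182.3], [613.9, -184.9]] dir -15.63 bearing -16.16
```

View pics/fin.png

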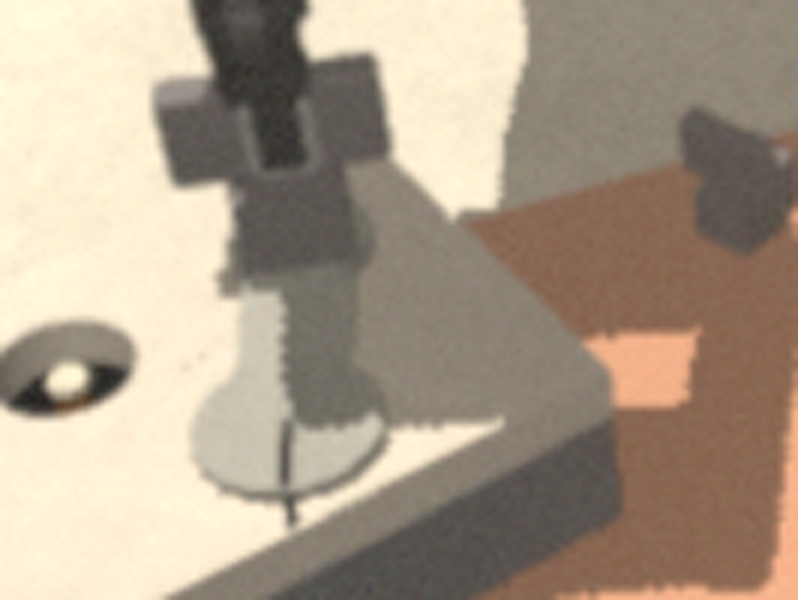

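The final view shows the hub seated on the boss and the cover line at (286,455) meeting the chamber line at (291,512). The cover is holding steady, so I'm handing the job in.

```bash
python3 -c "
from rig import sign_off
print(sign_off())"
```

```text
the job is handed in; nothing more can be done
None
```

The 70 mm handle is fully down on the shaft, and the cover is held steady at 60 degrees (within about 0.3 degrees by camera) with the gripper still holding the handle; the job was handed in at about 11 s of the 42 s limit.

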